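# Tune the cable-tracing transmitter in the service van

### The arm

A 6-joint arm with a two-finger parallel gripper is mounted at the origin on the work surface. World frame = base frame: x ahead of the robot, y to its left, z up, the work surface at z = 0. Lengths are in m, angles in rad, forces in N, time in s.
With the tool pointing down it reaches from about 0.275 to 0.825 m from the base axis. Payload 5.2 kg.
Tool frame: the origin (TCP) lies midway between the tips of the shut fingers; the grasp point (between the pads) lies robot.grasp_offset behind it (robot.grasp_offset is the distance from the TCP to the grasp point, in m); z points along the fingers, y is the direction in which the jaws open and shut (so a half turn about z gives the same grasp; the last joint's range is limited). The gripper opens to 93 mm and grips with 3 to 60 N. Pads are 15 mm wide; open, the fingers measure 128 mm over their backs; the gripper's body (75 mm by 188 mm) begins 65 mm behind the grasp point.
Start: joints at [0.969, 0.259, 1.535, -0, 1.348, -0.203], TCP at [0.214, 0.507, 0.219] pointing down, gripper open.
Joint ranges: [-3.14, 3.14], [-0.91, 2.08], [0.19, 2.58], [-1.22, 4.36], [0.22, 2.71], [-3.12, 3.12]. Speed limits (rad/s): [2.57, 2.57, 3.14, 3.14, 3.14, 3.14].

### API

Orientations are given as [roll, pitch, yaw] about the fixed x, y, z axes, in that order (R = Rz(yaw) Ry(pitch) Rx(roll)).
In Python, from plant import robot gives the robot as it stands.
- The arm moves only by the shell command python3 -m handwheel 'ROWS' [OPENING] [FORCE]. ROWS is JSON, a list that holds one entry, the list of rows, each a list of 4 numbers: the shift along the tool's x, y, z in m, then the turn about the tool's z in rad. A call has 1 to 12 rows; each row shifts and turns the pose as measured when the row begins, along the tool's axes as they then stand; what a row does not reach is not made up. A row lasts 1/12 s, in which the tool goes at most 41.7 mm and 7.16 degrees, less where a joint would pass 70% of its speed; a pose out of reach is approached as far as the arm can. A call with a gripper value outside its range is refused whole. OPENING is the finger opening in m, from 0 to 0.093, set as the call begins (- or left out, the last holds). The fingers move at their own pace and stop on an object; FORCE is the grip in N (left out, the last holds). Time passes only in rows, so rows that do not move let the fingers close. It gives the time, the measured TCP pose, the force and the opening at its end, in the units of the state.
- robot.get_state(): the state, without advancing time (a new reading comes with each control period).
- robot.snapshot(name): name is "side" or "top" or "wrist"; returns (picture, depth): 420x560x3 uint8, red, green, blue; 420x560 float32, m along the optical axis (not along the pixel's ray), 0 where there is no reading.
- robot.camera_params(name): a dict with "fx", "fy", "cx", "cy" (pixels), "k1" (the pictures are not rectified: a ray, as slopes to the right and down, at radius r is drawn at 1 + k1 r^2 times it, then the intrinsics apply), "R" (3x3) and "t" (3): a world point X has camera coordinates R X + t. Camera axes: x right, y down, z forward; pixel columns grow to the right and rows downward; lengths in m; the calibration is good to about 2 mm. A picture is of the moment at which its call begins: read the wrist's pose just before it. camera_params takes no time and is no camera call; for the wrist camera it gives the pose at the moment of the call.
- robot.close_job(): hands the job in, once; it reports no verdict.
The state is a dict: "time_s": time; "joints": joint angles; "joint_velocities": joint speeds; "joint_torque": joint torques, N m; "tcp_pos": TCP position; "tcp_rot": TCP orientation; "ft_force": force on the tool from outside, world axes, zero at the start; "wrist_torque": the same for the moment, N m; "opening": opening from 0.0 (shut) to 1.0 (fully open).
Only numpy, scipy, OpenCV 4.12 (cv2) and the standard library are available. Lean on these libraries where they do the work, as an engineer would, in place of code of your own. Each camera call takes 0.05 s, during which the arm holds its last target. There are 200 camera calls.

### The job

Two instruments lie face up on the van's worktop; one has a stepped double knob, the other a single plain knob. On the double knob, first turn the wide outer (coarse) knob until its white pointer line is in line with the long index bar on the face, then turn the narrow inner (fine) knob on top of it until its pointer line also points at that bar, with the coarse one still in line. Leave the plain knob of the other instrument as it is, and let go at the end.

Things in the scene. Friction and masses are not known exactly. Their poses are not given: they have to be found in the camera images.
- transmitter: Instrument with the double knob: fixed grey case 150 (x) x 130 (y) x 60 mm, aluminium face on top at 60 mm. Origin: centre of its underside, worktop level; z up. Black index bar 18 x 4 mm on the face at x 49 to 67, y 0. Both knobs share a vertical axis at x 20, y 0 and turn independently. Two flat round terminals at x -55, y +-20.
- coarse (a joint): Outer knob: black knurled disc, 50 mm across, 62 to 88 mm above the worktop; a wide grasp straddles the inner knob. Angle in rad, positive anticlockwise from above; 0 = white pointer line (top rim and side) points at the index bar (transmitter's +x). Travel +-1.75, starts -1.3 to -0.5. Friction 0.06 N m, stays where left.
- fine (a joint): Inner knob: smooth light grey plastic, round, 22 mm across, on top of the outer one, 88.5 to 114.5 mm above the worktop. Angle in rad, positive anticlockwise from above; 0 = black pointer line (centre to rim, and side) points at the index bar (transmitter's +x). Travel +-1.75, starts 0.5 to 1.3. Friction 0.03 N m, stays where left.
- level_tip (a point): Outer end of the pointer line on the single plain black knob (flat light grey cap, 50 mm across, top 92 mm above the worktop) of the other instrument, whose case is alike and fixed. This point is on the knob's top, 24 mm from its axis. To be left alone.
Mind the look-alikes: they are no part of the job. What is shaped like the transmitter but pink or turquoise is not meant.

How it is judged:
By the outcome, as a careful person would: the job done as asked, in the order asked, and still so for the second after the job is handed in, with the robot touching nothing.
It also fails if it takes over 40 s, if anything falls off the work surface, if the arm or the gripper's body presses on something with over 40 N, if the wrist force passes 120 N, or if a joint passes its speed limit or range.

## Working session

There is one attempt and no reset: what is moved stays moved. The work goes in short steps, Python scripts to look and compute and a shell command to move; the robot and the scene stay as the last step left them, time stands still between calls to the robot, and variables do not carry over. Pictures are saved under pics/ and viewed, about 8 in all and at most 12, crops included, and the job is handed in when it is done.

```bash
ls; mkdir -p pics
cat > h.py <<'E'
import numpy as np, cv2
from plant import robot
def snap(n,f=None):
    p=robot.camera_params(n); im,d=robot.snapshot(n)
    if f: cv2.imwrite('pics/'+f,cv2.cvtColor(im,cv2.COLOR_RGB2BGR))
    return im,d,p
def ray(p,uv):
    K=np.array([[p['fx'],0,p['cx']],[0,p['fy'],p['cy']],[0,0,1.]])
    q=cv2.undistortPoints(np.array(uv,float).reshape(-1,1,2),K,np.array([p['k1'],0,0,0.])).reshape(-1,2)
    R=np.array(p['R']);t=np.array(p['t'])
    d=np.c_[q,np.ones(len(q))]@R
    return -R.T@t,d
def onplane(p,uv,z):
    c,d=ray(p,uv); return c+d*((z-c[2])/d[:,2])[:,None]
E
python3 - <<'E'
from h import *
s=robot.get_state();print(s['time_s'],s['tcp_pos'],s['tcp_rot'],s['opening'],robot.grasp_offset)
a,d,p=snap('top');b,d2,p2=snap('side')
print(p)
cv2.imwrite('pics/top.png',a[:,:,::-1]);cv2.imwrite('pics/side.png',b[:,:,::-1])
E
```

```text
pics
0.0 [0.21323053 0.50638044 0.21781271] [-3.13977903e+00 -3.33606709e-04  2.74285520e+00] 1.0011371284121302 0.0188
{'fx': 423.53305559706325, 'fy': 423.53305559706325, 'cx': 275.47394261646303, 'cy': 212.78090698010993, 'k1': -0.025980315908319177, 'R': array([[ 0.1097578 , -0.99395218,  0.00350457],
       [-0.968883  , -0.10777517, -0.22282336],
       [ 0.22185347,  0.02106108, -0.97485254]]), 't': array([-0.05898968,  0.51148272,  0.86132968])}
```

View pics/top.png

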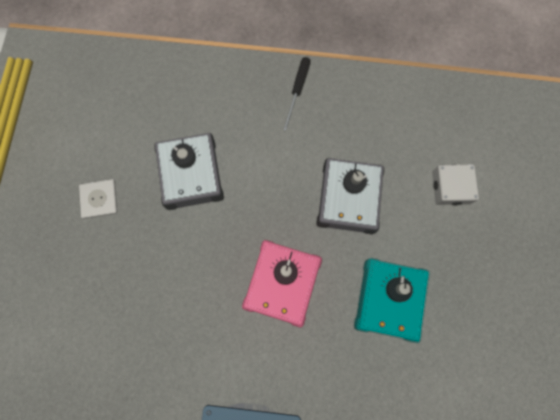

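Candidates for the transmitter: the grey case at (187,165), the grey case at (352,190), and the pink (283,283) and turquoise (393,298) cases, which are not meant. I need a close crop of the two grey ones.

Run:
```python
import cv2,numpy as np
a=cv2.imread('pics/top.png');
f=lambda x,y:cv2.resize(a[y:y+90,x:x+90],(390,390),interpolation=cv2.INTER_CUBIC)
b=cv2.imread('pics/side.png')
cv2.imwrite('pics/c1.png',np.hstack([f(145,125),f(308,145)]))
```

```text
(no output)
```

View pics/c1.png

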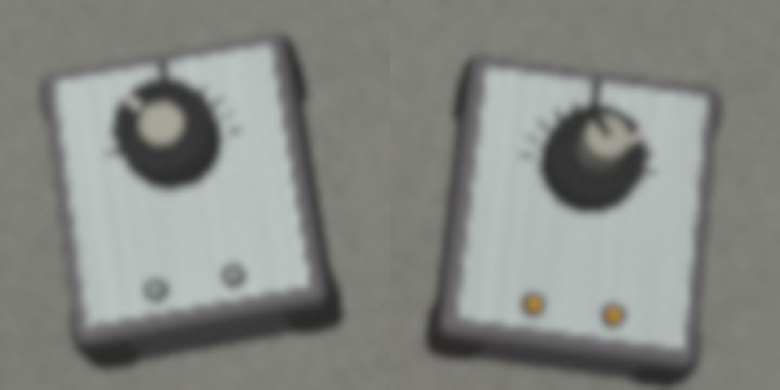

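View pics/side.png

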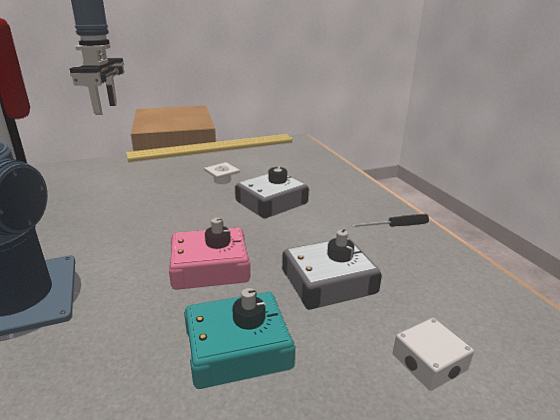

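The transmitter is the grey case at (352,190): in the side view, a tall narrow knob stands on a wide one at (341,245). The grey case at (187,165) has the single flat-capped knob and stays untouched.

Run:
```python
from h import *
p=robot.camera_params('top'); a=cv2.imread('pics/top.png'); 
r=a[145:240,308:398]; hsv=cv2.cvtColor(r,cv2.COLOR_BGR2HSV)
def cc(m,lo=6):
    n,l,s,c=cv2.connectedComponentsWithStats(m.astype('uint8'));return [(s[i,4],c[i]+[308,145]) for i in range(1,n) if s[i,4]>lo]
T=cc((hsv[...,1]>110)&(hsv[...,0]<30)); print(T)
m=(hsv[...,2]>150).astype('uint8'); m=cv2.morphologyEx(m,cv2.MORPH_OPEN,np.ones((3,3)))
c=max(cv2.findContours(m,0,2)[0],key=cv2.contourArea); 
box=cv2.boxPoints(cv2.minAreaRect(cv2.convexHull(c)))+[308,145]
B=onplane(p,box,.06);print(box,B.round(4),np.linalg.norm(np.diff(B,axis=0),axis=1),B.mean(0))
t=onplane(p,[x[1] for x in T],.062);print(t, np.linalg.norm(t[0]-t[1]))
i=onplane(p,[[355.8,165.3]],.06);print('bar',i)
e=t[0]-t[1]; e=e if e[1]>0 else -e   # transmitter +y
yaw=np.arctan2(-e[0],e[1]);print('yaw',yaw)
ax=np.array([np.cos(yaw),np.sin(yaw)]);print('axis from terms',t.mean(0)[:2]+.075*ax,'from box',B.mean(0)[:2]+.02*ax, 'bar',i[0,:2]-.038*ax)
```

```text
[(np.int32(7), array([359.        , 217.28571429]))]
[[322.84615517 218.2307663 ]
 [330.10769081 160.13846302]
 [382.1692276  166.64615631]
 [374.90769196 224.73845673]] [[ 0.5137 -0.1054  0.06  ]
 [ 0.6476 -0.1103  0.06  ]
 [ 0.6454 -0.2269  0.06  ]
 [ 0.5118 -0.2183  0.06  ]] [0.13401188 0.11665424 0.13386914] [ 0.57961237 -0.16520709  0.06      ]Traceback (most recent call last):
  File "<stdin>", line 11, in <module>
IndexError: index 1 is out of bounds for axis 0 with size 1
```

```bash
R='[-0.0325,-0.0246,0,0]'; python3 -m handwheel '[[[-0.0325,-0.0246,0,0],[-0.0325,-0.0246,0,0],[-0.0325,-0.0246,0,0],[-0.0325,-0.0246,0,0],[-0.0325,-0.0246,0,0],[-0.0325,-0.0246,0,0],[-0.0325,-0.0246,0,0],[-0.0325,-0.0246,0,0],[-0.0325,-0.0246,0,0],[-0.0325,-0.0246,0,0],[-0.0325,-0.0246,0,0],[-0.0325,-0.0246,0,0]]]' 0.093
```

```text
time_s: 1.1
tcp_pos: [0.4588, 0.0771, 0.213]
tcp_rot: [-3.138, -0.006, 2.759]
ft_force: [1.1, 0.1, 1.0]
opening: 1.001
```

```bash
python3 -m handwheel '[[[-0.0315,-0.0247,-0.005,0],[-0.0315,-0.0247,-0.005,0],[-0.0315,-0.0247,-0.005,0],[-0.0315,-0.0247,-0.005,0],[-0.0315,-0.0247,-0.005,0],[-0.0315,-0.0247,-0.005,0],[-0.0315,-0.0247,-0.005,0],[0,0,0,0],[0,0,0,0]]]'
python3 - <<'E'
from h import *
a,d,p=snap('wrist','w1.png'); np.savez('w1.npz',**p); print(p['R'],p['t'])
E
```

```text
time_s: 1.85
tcp_pos: [0.6013, -0.1854, 0.2413]
tcp_rot: [-3.136, -0.014, 2.749]
ft_force: [-0.3, 0.9, 0.8]
opening: 1.0
[[ 0.38388251  0.92337395 -0.00384198]
 [ 0.89337303 -0.37035141  0.25441003]
 [ 0.23349271 -0.10109589 -0.96708882]] [-0.05947162 -0.64016936  0.25408031]
```

View pics/w1.png

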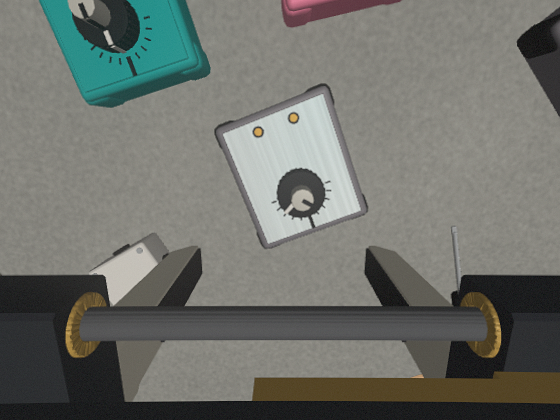

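The wrist view shows terminals at (258,132) and (293,118), the double knob at (301,192) and the bar at (311,220). Next I measure these.

```bash
cat >> h.py <<'E'
def axisfit(a,p):
    "a RGB wrist picture; terminals by colour -> axis, yaw"
    hsv=cv2.cvtColor(a,cv2.COLOR_RGB2HSV); m=((hsv[...,1]>120)&(hsv[...,0]>10)&(hsv[...,0]<30)&(hsv[...,2]>120)).astype('uint8'); m[240:]=0
    m=cv2.morphologyEx(m,cv2.MORPH_CLOSE,np.ones((5,5)))
    n,l,s,c=cv2.connectedComponentsWithStats(m)
    P=onplane(p,c[1:],.061); return s[1:,4],c[1:],P
E
python3 - <<'E'
from h import *
p=dict(np.load('w1.npz')); a=cv2.imread('pics/w1.png')[:,:,::-1].copy()
s,c,P=axisfit(a,p); print(s,c.round(1),P.round(4))
g=cv2.cvtColor(a,cv2.COLOR_RGB2GRAY)
# black blob: coarse knob
r=g[150:250,240:370]; m=(r<90).astype('uint8')
n,l,st,ce=cv2.connectedComponentsWithStats(m); 
for i in range(1,n):
    if st[i,4]>30: print(st[i],ce[i]+[240,150])
cv2.imwrite('pics/c2.png',cv2.resize(a[150:240,250:350,::-1],(600,540),interpolation=cv2.INTER_CUBIC))
big=[x for x in range(len(s)) if s[x]>20]
if len(big)==2:
    t=P[big]; e=t[0]-t[1]; e=e if e[1]>0 else -e
    yaw=np.arctan2(-e[0],e[1]); ax=np.array([np.cos(yaw),np.sin(yaw)]); print(np.linalg.norm(e),yaw,'axis',t.mean(0)[:2]+.075*ax)
print(onplane(p,[[311.5,221]],.06))
E
```

```text
[48 50] [[293.  117.3]
 [257.6 131.5]] [[ 0.527  -0.1429  0.061 ]
 [ 0.5259 -0.1831  0.061 ]]
[  37   18   50   60 1417] [300.800988   191.27875794]
[122  44   6  18  34] [364.97058824 202.94117647]
[17 82  9 17 36] [260.30555556 239.80555556]
0.04027979291127213 -0.02743587910774175 axis [ 0.60145947 -0.16506696]
[[ 0.64078812 -0.16612633  0.06      ]]
```

View pics/c2.png

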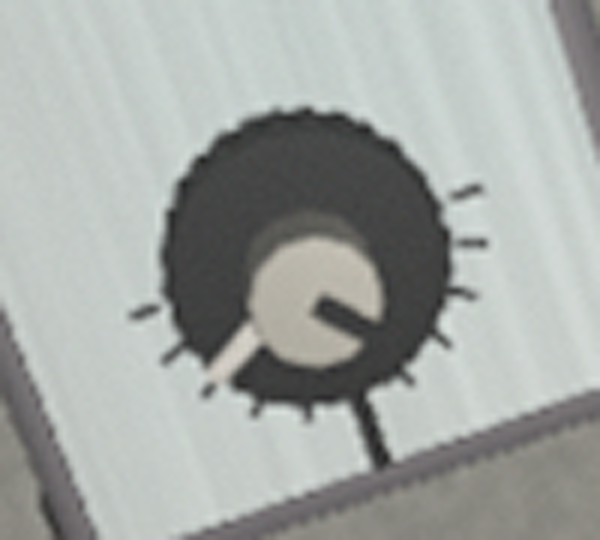

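Run:
```python
from h import *
p=dict(np.load('w1.npz')); f=lambda u,v,z:onplane(p,[[250+(u+.5)/6-.5,150+(v+.5)/6-.5]],z)[0,:2]
yaw=-.0275
ci=f(245,338,.088);co=f(215,380,.088);c=f(317,300,.1145);ft=f(374,331,.1145);fi=f(322,303,.1145)
bi=f(357,400,.06);bo=f(384,463,.06)
an=lambda v:(np.arctan2(v[1],v[0])-yaw)
ax=np.array([.6015,-.1651]);
print('bar',bi,bo,an(bo-bi),an(bo-c));print('fine centre',c,'fine',an(ft-fi),an(ft-c),np.linalg.norm(ft-c));print('coarse',ci,co,an(co-c),an(co-ax),an(co-ci),np.linalg.norm(co-c))
u=f(305,107,.088);d=f(308,402,.062);l=f(165,255,.075);r=f(450,240,.075);print(u,d,l,r)
```

```text
bar [ 0.63445088 -0.1666283 ] [ 0.64815394 -0.16641193] 0.04328835139367625 -0.0045055728502240815
fine centre [ 0.6011877  -0.16490824] fine 0.7050456045393985 0.7008936661162574 0.01046425451012415
coarse [ 0.60860449 -0.17973966] [ 0.61359075 -0.18745203] -1.0403182381785219 -1.0474478770520164 -0.9693663509526802 0.025730489207451312
[ 0.57542033 -0.15525514] [ 0.63068867 -0.17530354] [ 0.59194047 -0.18813913] [ 0.60894561 -0.14006722]
```

```bash
python3 -m handwheel '[[[0.008,0.019,0.01,0],[0,0,0.035,0],[0,0,0.035,0],[0,0,0.015,0],[0,0,0,0],[0,0,0,0]]]'; python3 -c "
from plant import robot;s=robot.get_state();print(s['tcp_pos'],s['tcp_rot'],s['joints'])"
```

```text
time_s: 2.4
tcp_pos: [0.5965, -0.1564, 0.1441]
tcp_rot: [-3.137, -0.014, 2.754]
ft_force: [-0.4, 0.2, 0.8]
opening: 0.998
[ 0.59652567 -0.15643674  0.14409446] [-3.13683286 -0.01386622  2.75392725] [-0.43385741  0.44107643  1.45732256 -0.00567226  1.25683005 -1.61523276]
```

```bash
python3 -m handwheel '[[[-0.0077,-0.0062,0.02,0],[0,0,0.02,0],[0,0,0,0],[0,0,0,0]]]'
```

```text
time_s: 2.73
tcp_pos: [0.6029, -0.1627, 0.1099]
tcp_rot: [-3.137, -0.006, 2.758]
ft_force: [0.5, -0.3, 1.0]
opening: 0.997
```

```bash
python3 -m handwheel '[[[0.0006,-0.0027,0.02,0],[0,0,0.018,0],[0,0,0,0],[0,0,0,0]]]'
```

```text
time_s: 3.07
tcp_pos: [0.6054, -0.1655, 0.0804]
tcp_rot: [-3.136, 0.006, 2.76]
ft_force: [0.2, -0.1, 1.5]
opening: 0.996
```

```bash
python3 -m handwheel '[[[0.004,-0.001,0.013,0],[0,0,0,0],[0,0,0,0]]]'
```

```text
time_s: 3.32
tcp_pos: [0.6046, -0.1658, 0.0738]
tcp_rot: [-3.136, 0.015, 2.761]
ft_force: [0.3, -0.4, 0.0]
opening: 1.002
```

```bash
python3 -m handwheel '[[[0.004,-0.001,0.006,0],[0,0,0,0],[0,0,0,0]]]'
```

```text
time_s: 3.57
tcp_pos: [0.6024, -0.166, 0.0714]
tcp_rot: [-3.136, 0.02, 2.761]
ft_force: [0.4, 0.3, -0.1]
opening: 1.0
```

```bash
python3 -m handwheel '[[[0.001,0,0.007,0],[0,0,0,0],[0,0,0,0]]]'; python3 -m handwheel '[[[0,0,0,0],[0,0,0,0],[0,0,0,0],[0,0,0,0],[0,0,0,0],[0,0,0,0]]]' 0.03 20
```

```text
time_s: 3.82
tcp_pos: [0.6021, -0.166, 0.0649]
tcp_rot: [-3.136, 0.022, 2.761]
ft_force: [0.3, -0.5, 0.1]
opening: 0.996
time_s: 4.32
tcp_pos: [0.602, -0.166, 0.0644]
tcp_rot: [-3.136, 0.021, 2.761]
ft_force: [-0.0, 0.3, -0.4]
opening: 0.622
```

```bash
python3 -m handwheel '[[[0,0,0,0],[0,0,0,0],[0,0,0,0]]]' 0.03 20
```

```text
time_s: 4.57
tcp_pos: [0.6018, -0.1664, 0.0645]
tcp_rot: [-3.135, 0.021, 2.761]
ft_force: [0.1, 0.2, -0.5]
opening: 0.533
```

```bash
python3 -m handwheel '[[[0,0,0,-0.1],[0,0,0,-0.1],[0,0,0,-0.1],[0,0,0,-0.1],[0,0,0,-0.1],[0,0,0,-0.1],[0,0,0,-0.1],[0,0,0,-0.1],[0,0,0,0],[0,0,0,0]]]'
python3 - <<'E'
from h import *
a,d,p=snap('wrist','w2.png'); np.savez('w2.npz',**p)
print(robot.get_state()['wrist_torque'],robot.get_state()['tcp_rot'])
E
```

```text
time_s: 5.4
tcp_pos: [0.6018, -0.1659, 0.0645]
tcp_rot: [-3.125, 0.011, -2.691]
ft_force: [-0.3, -1.8, -0.5]
opening: 0.535
[0.28067615 0.14655867 0.03101095] [-3.1247048   0.01113864 -2.69060583]
```

View pics/w2.png

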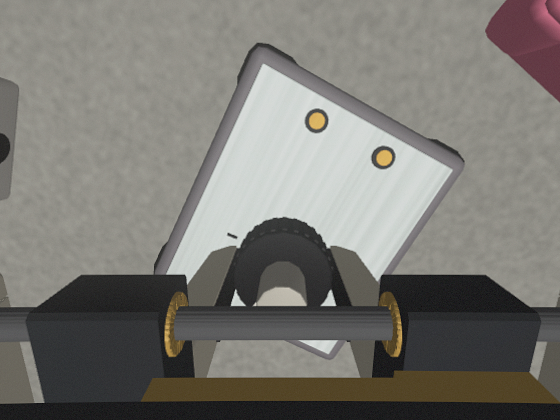

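The knob is held between the pads, around (285,265), and its pointers are hidden. It has turned 0.83 rad, so about 0.20 remains.

```bash
python3 -m handwheel '[[[0,0,0,-0.1],[0,0,0,-0.085],[0,0,0,0],[0,0,0,0]]]'
```

```text
time_s: 5.78
tcp_pos: [0.6017, -0.1658, 0.0644]
tcp_rot: [-3.124, 0.008, -2.511]
ft_force: [0.2, -0.7, 1.0]
opening: 0.53
```

```bash
python3 - <<'E'
from h import *
a,d,p=snap('top','t2.png'); 
cv2.imwrite('pics/c3.png',cv2.resize(a[140:240,300:410,::-1],(660,600),interpolation=cv2.INTER_CUBIC))
E
python3 -m handwheel '[[[0,0,0,0],[0,0,0,0],[0,0,0,0],[0,0,0,0],[0,0,0,0],[0,0,0,0]]]' 0.085; python3 -m handwheel '[[[0,0,-0.02,0],[0,0,-0.035,0],[0,0,-0.035,0],[0,0,-0.035,0],[0,0,-0.03,0],[0,0,0,0],[0,0,0,0],[0,0,0,0]]]'
python3 - <<'E'
from h import *
a,d,p=snap('wrist','w3.png'); np.savez('w3.npz',**p)
R=np.array(p['R']);q=R@np.array([.6015,-.165,.1])+p['t'];u,v=p['fx']*q[0]/q[2]+p['cx'],p['fy']*q[1]/q[2]+p['cy'];x,y=int(u)-50,int(v)-45;print(x,y)
cv2.imwrite('pics/c4.png',cv2.resize(a[y:y+90,x:x+100,::-1],(600,540),interpolation=cv2.INTER_CUBIC))
E
```

```text
time_s: 6.33
tcp_pos: [0.602, -0.1653, 0.0645]
tcp_rot: [-3.123, 0.009, -2.518]
ft_force: [0.7, 0.2, 0.4]
opening: 0.893
time_s: 7.0
tcp_pos: [0.5978, -0.1627, 0.2244]
tcp_rot: [-3.128, 0.007, -2.52]
ft_force: [0.1, -0.1, 0.1]
opening: 0.916
230 161
```

View pics/c4.png

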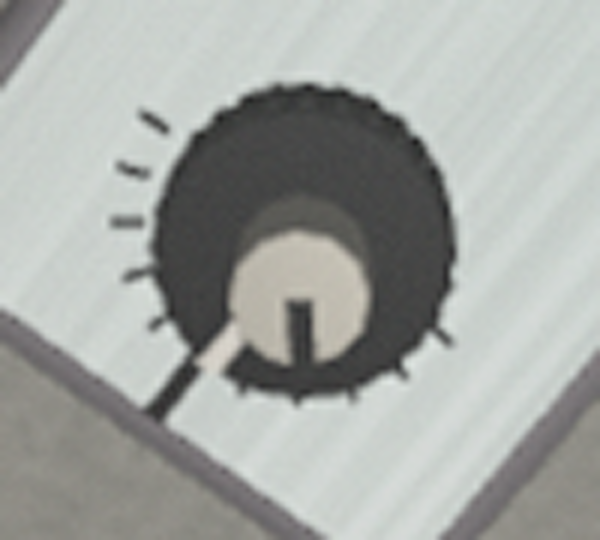

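The coarse pointer, (235,330) to (207,365) in the crop, is close to in line with the bar, (190,370) to (152,413). The fine pointer is at (301,362). I will check this with numbers.

```bash
cat >> h.py <<'E'
def meas(name_img,p,yaw=None):
    a=cv2.imread(name_img)[:,:,::-1].copy(); g=cv2.cvtColor(a,cv2.COLOR_RGB2GRAY)
    s,c,P=axisfit(a,p); k=np.argsort(s)[-2:]; t=P[k]; e=t[0]-t[1]; e=e if e[1]>0 else -e
    y=np.arctan2(-e[0],e[1]); A=t.mean(0)[:2]+.075*np.array([np.cos(y),np.sin(y)])
    print('terminals',np.linalg.norm(e).round(4),'yaw',y.round(4),'axis',A.round(4))
    if yaw is not None: y=yaw
    v,u=np.mgrid[0:420,0:560]; uv=np.c_[u.ravel(),v.ravel()]; gg=g.ravel()
    q=cv2.cvtColor(a,cv2.COLOR_RGB2HSV).reshape(-1,3)
    def rect(z,c): # pixel points in knob-axis polar frame on plane z
        X=onplane(p,uv,z)[:,:2]-c; return X,np.hypot(*X.T),(np.arctan2(X[:,1],X[:,0])-y+np.pi)%(2*np.pi)-np.pi
    C=A
    X,r,th=rect(.1145,C); m=(gg>120)&(r<.015); C2=C+X[m].mean(0)*0
    sel=(gg<95)&(r>.004)&(r<.0095); print('fine n',sel.sum(),'ang',np.arctan2(np.sin(th[sel]).mean(),np.cos(th[sel]).mean()).round(3))
    X,r,th=rect(.088,C); sel=(gg>140)&(r>.0185)&(r<.0235); print('coarse n',sel.sum(),'mean',np.arctan2(np.sin(th[sel]).mean(),np.cos(th[sel]).mean()).round(3),'sd',th[sel].std().round(3))
    X,r,th=rect(.06,C); sel=(gg<110)&(r>.040)&(r<.046)&(abs(th)<.15); print('bar n',sel.sum(),'ang',th[sel].mean().round(3))
E
python3 - <<'E'
from h import *
for k in '13':
    meas(f'pics/w{k}.png',dict(np.load(f'w{k}.npz')))
E
```

```text
terminals 0.0403 yaw -0.0274 axis [ 0.6015 -0.1651]
fine n 20 ang 0.676
coarse n 18 mean -1.064 sd 0.058
bar n 14 ang -0.007
terminals 0.0402 yaw -0.0325 axis [ 0.6016 -0.1652]
fine n 20 ang 0.698
coarse n 20 mean -0.049 sd 0.057
bar n 15 ang 0.005
```

Both measurements put the coarse knob at about -0.05 rad, slightly short. I'll re-grip it and add 0.045.

```bash
python3 -m handwheel '[[[-0.0015,-0.0042,0.03,0],[0,0,0.035,0],[0,0,0.03,0],[0,0,0.01,0],[0,0,0,0],[0,0,0,0]]]' 0.085
```

```text
time_s: 7.55
tcp_pos: [0.5996, -0.1645, 0.1096]
tcp_rot: [-3.136, 0.002, -2.52]
ft_force: [0.1, -0.0, -0.5]
opening: 0.915
```

```bash
python3 -m handwheel '[[[-0.0011,-0.0017,0.02,0],[0,0,0.018,0],[0,0,0,0],[0,0,0,0]]]'
```

```text
time_s: 7.88
tcp_pos: [0.6047, -0.1667, 0.0758]
tcp_rot: [-3.131, 0.005, -2.52]
ft_force: [-0.5, -0.6, 1.2]
opening: 0.915
```

```bash
python3 -m handwheel '[[[0.0017,0.0031,0.010,0],[0,0,0,0],[0,0,0,0]]]';python3 -m handwheel '[[[0,0,0,0],[0,0,0,0],[0,0,0,0],[0,0,0,0],[0,0,0,0],[0,0,0,0],[0,0,0,0]]]' 0.03 20; python3 -m handwheel '[[[0,0,0,-0.045],[0,0,0,0],[0,0,0,0]]]'
```

```text
time_s: 8.13
tcp_pos: [0.6037, -0.1661, 0.0694]
tcp_rot: [-3.125, 0.008, -2.52]
ft_force: [0.3, -0.3, 0.8]
opening: 0.913
time_s: 8.72
tcp_pos: [0.6035, -0.1645, 0.0722]
tcp_rot: [-3.126, 0.01, -2.52]
ft_force: [3.1, -3.8, -1.0]
opening: 0.531
time_s: 8.97
tcp_pos: [0.6034, -0.1645, 0.0722]
tcp_rot: [-3.126, 0.009, -2.475]
ft_force: [0.2, 1.2, 0.4]
opening: 0.53
```

```bash
python3 -m handwheel '[[[0,0,0,0],[0,0,0,0],[0,0,0,0],[0,0,0,0],[0,0,0,0],[0,0,0,0]]]' 0.085; python3 -m handwheel '[[[0,0,-0.02,0],[0,0,-0.035,0],[0,0,-0.035,0],[0,0,-0.035,0],[0,0,-0.01,0],[0,0,0,0],[0,0,0,0],[0,0,0,0]]]'
python3 - <<'E'
from h import *
a,d,p=snap('wrist','w4.png'); np.savez('w4.npz',**p)
meas('pics/w4.png',p)
E
```

```text
time_s: 9.47
tcp_pos: [0.6038, -0.1651, 0.0721]
tcp_rot: [-3.125, 0.009, -2.478]
ft_force: [0.2, -0.4, -0.3]
opening: 0.897
time_s: 10.13
tcp_pos: [0.5996, -0.1634, 0.2087]
tcp_rot: [-3.131, 0.006, -2.479]
ft_force: [0.8, -0.5, 0.3]
opening: 0.914
terminals 0.0404 yaw -0.0319 axis [ 0.6014 -0.165 ]
fine n 24 ang 0.659
coarse n 22 mean -0.016 sd 0.058
bar n 17 ang -0.001
```

Coarse is at -0.016, which is good. Next is the fine knob at about +0.68: approach with the tips at z of about 0.095, above the coarse top at 0.088.

```bash
python3 -m handwheel '[[[-0.0004,-0.0024,0.03,0],[0,0,0.035,0],[0,0,0.017,0],[0,0,0,0],[0,0,0,0],[0,0,0,0]]]' 0.06
```

```text
time_s: 10.68
tcp_pos: [0.5978, -0.1634, 0.115]
tcp_rot: [3.14, -0.001, -2.479]
ft_force: [-0.4, -0.3, -0.8]
opening: 0.646
```

```bash
python3 -m handwheel '[[[-0.0018,-0.0035,0.014,0],[0,0,0,0],[0,0,0,0]]]'
```

```text
time_s: 10.93
tcp_pos: [0.6031, -0.1658, 0.1018]
tcp_rot: [-3.141, 0.001, -2.479]
ft_force: [-0.0, -0.0, 0.4]
opening: 0.646
```

```bash
python3 -m handwheel '[[[0.0008,0.0016,0.006,0],[0,0,0,0],[0,0,0,0]]]'; python3 -m handwheel '[[[0,0,0,0],[0,0,0,0],[0,0,0,0],[0,0,0,0],[0,0,0,0],[0,0,0,0],[0,0,0,0]]]' 0.005 15
```

```text
time_s: 11.18
tcp_pos: [0.6024, -0.1655, 0.0967]
tcp_rot: [-3.138, 0.002, -2.479]
ft_force: [-0.5, -0.6, -0.3]
opening: 0.644
time_s: 11.77
tcp_pos: [0.6025, -0.1652, 0.0983]
tcp_rot: [-3.137, 0.003, -2.479]
ft_force: [-2.8, 1.7, -0.2]
opening: 0.237
```

```bash
python3 -m handwheel '[[[0,0,0,0.1],[0,0,0,0.1],[0,0,0,0.1],[0,0,0,0.1],[0,0,0,0.1],[0,0,0,0.1],[0,0,0,0.06],[0,0,0,0],[0,0,0,0]]]' - 20
```

```text
time_s: 12.52
tcp_pos: [0.6029, -0.1662, 0.0983]
tcp_rot: [-3.138, 0.006, 3.114]
ft_force: [-0.6, 1.0, 0.9]
opening: 0.228
```

```bash
python3 -m handwheel '[[[0,0,0,0],[0,0,0,0],[0,0,0,0],[0,0,0,0]]]' 0.06; python3 -m handwheel '[[[0,0,-0.02,0],[0,0,-0.035,0],[0,0,-0.035,0],[0,0,-0.025,0],[0,0,0,0],[0,0,0,0],[0,0,0,0]]]'
python3 - <<'E'
from h import *
a,d,p=snap('wrist','w5.png'); np.savez('w5.npz',**p)
meas('pics/w5.png',p)
R=np.array(p['R']);q=R@np.array([.6015,-.165,.1])+p['t'];u,v=p['fx']*q[0]/q[2]+p['cx'],p['fy']*q[1]/q[2]+p['cy'];x,y=int(u)-50,int(v)-45;print(x,y)
cv2.imwrite('pics/c5.png',cv2.resize(a[y:y+90,x:x+100,::-1],(600,540),interpolation=cv2.INTER_CUBIC))
E
```

```text
time_s: 12.85
tcp_pos: [0.6031, -0.1665, 0.0983]
tcp_rot: [-3.137, 0.007, 3.12]
ft_force: [-0.9, 1.2, -0.2]
opening: 0.467
time_s: 13.43
tcp_pos: [0.6011, -0.1656, 0.2158]
tcp_rot: [-3.139, 0.003, 3.123]
ft_force: [-0.6, -0.0, -0.9]
opening: 0.643
terminals 0.0405 yaw -0.0342 axis [ 0.6015 -0.1655]
fine n 24 ang 0.051
coarse n 13 mean 0.011 sd 0.057
bar n 18 ang 0.002
232 163
```

View pics/c5.png

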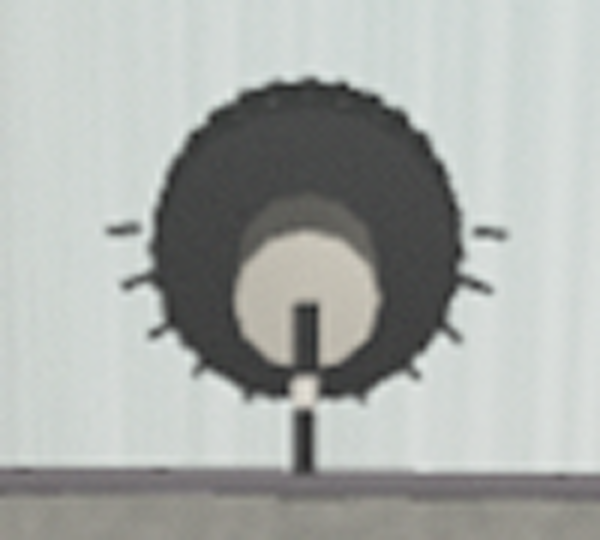

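The fine line, the coarse line and the bar lie on one straight line, x about 304 to 306 in the crop. The gripper is clear of everything, so I hand in.

```bash
python3 -c "
from plant import robot;print(robot.close_job())"
```

```text
the job is handed in; nothing more can be done
None
```

I set the coarse knob first, with one small re-grip to correct it, and then the fine knob. I then let go, moved the gripper up clear of the knobs and handed the job in at about 13.5 s of the 40 s allowed.

- **Coarse:** it measured -0.016 rad before the fine turn and +0.011 rad after it, so it is in line to within the measurement.
- **Fine:** the last measurement gave +0.051 rad. That comes mostly from a 0.5 mm shift in the axis estimate for that picture. With the axis from the earlier pictures it is about 0, and in the last close crop both pointers and the bar lie on one line.
- **Plain knob:** the arm was never lowered near the other instrument. I took no picture of it at the end.

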